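Pick the fullest tin of washers by hand weight

ROBOT

A 6-joint arm with a two-finger parallel gripper is mounted at the origin on a cart in front of the work surface, level with it; the furniture and walls round the work are solid. World frame = base frame: x ahead of the robot, y to its left, z up, the work surface at z = 0. Lengths are in m, angles in rad, forces in N, time in s.
With the tool pointing down it reaches from about 0.325 to 0.9 m from the base axis. Payload 6.1 kg.
Tool frame: the origin (TCP) lies at the very end of the fingers, on their centre line; the grasp point (between the pads) lies 19 mm behind it; z points along the fingers, y is the line along which they close (so a half turn about z gives the same grasp; the last joint's range is limited). The gripper opens to 85 mm and grips with 20 to 120 N. Pads are 22 mm wide; open, the fingers measure 114 mm over their backs; the gripper's body (76 mm by 85 mm) begins 54 mm behind the grasp point. The pads swing forward as they close: fully open they stand 13 mm farther back than shut.
Start: joints at [-0.126, 0.22, 1.526, -0, 1.395, -0.126], TCP at [0.625, -0, 0.231] pointing down, gripper open.
Joint ranges: [-2.98, 2.98], [-0.91, 2.08], [0.09, 2.57], [-1.24, 4.39], [0.2, 2.65], [-2.68, 2.68]. Speed limits (rad/s): [2.57, 2.57, 3.01, 3.14, 3.14, 3.14].

INTERFACE

Orientations are given as a unit quaternion [x, y, z, w].
In Python, from workcell import manip, cams gives the robot as it stands.
- The arm moves only by the tool send_rows, never from a script. Its argument "series" is one flat list of numbers, 7 for each row, row after row: the turn, a rotation vector about the tool's x, y, z normalised to -1 to 1, where 1 is pi/4 rad, then the shift along the tool's x, y, z normalised to -1 to 1, where 1 is 0.3 m, then the opening, from 0 (shut) to 1 (fully open). In form: [rx, ry, rz, dx, dy, dz, hand, rx, ry, rz, dx, dy, dz, hand, ...]. A call has 1 to 10 rows; each row shifts and turns the commanded pose from where the row before left it, along the tool's axes as they then stand; what a row does not reach is not made up. A row lasts 1/10 s, in which the tool goes at most 50 mm and 8.59 degrees, less where a joint would pass 70% of its speed; a pose out of reach is approached as far as the arm can. A call with a number of a shift or a turn outside -1 to 1 is refused whole. A call with a gripper value outside its range is refused whole. The fingers move at their own pace and stop on an object; "newtons" is the grip in N (left out, the last holds). Time passes only in rows, so rows that do not move let the fingers close. It gives the time, the measured TCP pose, the force, the opening and the grip force at its end, in the units of the state.
- manip.observe(): the state, without advancing time (a new reading comes with each control period).
- cams.snapshot(name): name is "side" or "top"; returns a dict with "frame" (420x560x3 uint8, red, green, blue), "camera_matrix" (3x3 intrinsics, pixels), "view" (4x4, takes a point from world to camera coordinates). Camera axes: x right, y up, looking along -z (the intrinsics and any distortion apply to the point x, -y, -z); pixel columns grow to the right and rows downward; lengths in m; the calibration is good to about 2 mm. A picture is of the moment at which its call begins. There is no depth.
- manip.finish_job(): hands the job in; it is judged then, once.
The state is a dict: "clock": time; "q": joint angles; "joint_vel": joint speeds; "tau": joint torques, N m; "eef_pos": TCP position; "tcp_rot": TCP orientation; "ft_force": force on the tool from outside, world axes, zero at the start; "ft_torque": the same for the moment, N m; "grip_width": finger opening in m; "grasp_force": force on a finger pad.
Only numpy, scipy, OpenCV 4.12 (cv2) and the standard library are available. Lean on these libraries where they do the work, as an engineer would, in place of code of your own. Each camera call takes 0.05 s, during which the arm holds its last target. There are 200 camera calls.

TASK

Three identical closed stock tins of washers stand about on the bench and only their weight tells which is fullest. Heft them, stow the two lighter ones in wells of the plywood rack, standing upright and fully down, and finish holding the heaviest one upright in the gripper, still and clear of everything, its bottom at least 15 cm above the bench. Do not knock a tin over, and leave the other things on the bench where they are.

Things in the scene. Friction and masses are not known exactly. Their poses are not given: they have to be found in the camera images.
- tin_1: one of three identical closed steel tins standing on the bench: a plain cylinder, 50 mm across, 120 mm tall, with a ridged screw cap (top 22 mm, same width) that stays on. Origin: centre of its underside, z up. Washers lie loose inside, unseen; 0.15 to 0.95 kg in all. The heaviest (any of the three) has at least 0.3 kg more than the next
- tin_2: one of three identical closed steel tins standing on the bench: a plain cylinder, 50 mm across, 120 mm tall, with a ridged screw cap (top 22 mm, same width) that stays on. Origin: centre of its underside, z up. Washers lie loose inside, unseen; 0.15 to 0.95 kg in all. The heaviest (any of the three) has at least 0.3 kg more than the next
- tin_3: one of three identical closed steel tins standing on the bench: a plain cylinder, 50 mm across, 120 mm tall, with a ridged screw cap (top 22 mm, same width) that stays on. Origin: centre of its underside, z up. Washers lie loose inside, unseen; 0.15 to 0.95 kg in all. The heaviest (any of the three) has at least 0.3 kg more than the next
- rack: low plywood rack fixed to the bench, 102 mm deep (x), 292 mm long (y), end boards 70 mm high. Top board, 12 mm thick, upper face 64 mm above the bench: three round wells in a row along y, 90 mm apart, 54 mm across, 2 mm chamfer. A tin in a well stands on the bottom board, 9 mm above the bench, and sticks out 65 mm. Origin: centre of the underside
- rack_bottom: the rack's bottom board, 9 mm thick, lying on the bench: stowed tins stand on it. Origin: centre of its underside, as the rack's
- well_1 (a point): centre of the mouth of the rack's well at the +y end, level with the upper face of the top board; axes as the rack's. Empty at the start
- well_2 (a point): centre of the mouth of the rack's well at the middle, level with the upper face of the top board; axes as the rack's. Empty at the start
- well_3 (a point): centre of the mouth of the rack's well at the -y end, level with the upper face of the top board; axes as the rack's. Empty at the start
- tape_black: flat roll of black tape, 70 x 68 x 18 mm; bystander, loose. Origin at the centre of its underside
- tape_green: flat roll of green tape, 66 x 64 x 15 mm; bystander, loose. Origin at the centre of its underside
- padlock: small brass padlock lying flat, 62 x 40 x 17 mm; bystander, loose. Origin at the centre of its underside
- tape_measure: tape measure standing on edge, 36 x 82 x 65 mm; bystander, loose. Origin at the centre of its underside
- screwdriver_yellow: yellow-handled screwdriver lying on the bench, 29 x 185 x 30 mm; bystander, loose. Origin at the centre of its underside
Not all that is in view belongs to the job. What is shaped like the tin_3 but green is not meant.

How it is judged:
By the outcome, as a careful person would: the job done as asked, in the order asked, and still so for the second after the job is handed in, while the arm keeps its last pose, push and grip.
It also fails if it takes over 72 s, if anything falls off the work surface, if the arm or the gripper's body presses on something with over 40 N, if the wrist force passes 120 N, or if a joint passes its speed limit or range.

## Working session

There is one attempt and no reset: what is moved stays moved. The work goes in short steps, Python scripts to look and compute and a tool call to move; the robot and the scene stay as the last step left them, time stands still between calls to the robot, and variables do not carry over. Pictures are saved under pics/ and viewed, at most 10 in all, crops included, and the job is handed in when it is done.

Besides the shell and the picture viewer there is one more tool, called by a JSON object that holds its "fn" and its "kwargs". send_rows: Moves the arm, as the interface text tells. Its arguments: {"type":"object","properties":{"series":{"type":"array"},"newtons":{"type":"number"}},"required":["series"]}

```bash
ls; mkdir -p pics; python3 - <<'E'
from workcell import manip, cams
import cv2, numpy as np, pickle
s=manip.observe(); print({k:np.round(v,3).tolist() for k,v in s.items()})
d={}
for n in("top","side"):
    c=cams.snapshot(n); d[n]=c; cv2.imwrite(f"pics/{n}0.png",c["frame"][:,:,::-1]); print(n,c["camera_matrix"].round(1).tolist(),c["view"].round(3).tolist(),[k for k in c])
pickle.dump(d,open("s0.pkl","wb"))
E
```

```text
pics
{'clock': 0.0, 'q': [-0.126, 0.221, 1.528, 0.0, 1.395, -0.126], 'joint_vel': [-0.0, 0.0, 0.001, -0.001, 0.002, 0.0], 'tau': [-0.001, -49.691, -38.939, -0.0, 0.011, 0.0], 'eef_pos': [0.624, 0.0, 0.23], 'tcp_rot': [0.707, 0.707, -0.001, -0.001], 'ft_force': [-0.362, 0.098, 0.333], 'ft_torque': [-0.011, -0.038, -0.003], 'grasp_force': 0.0, 'grip_width': 0.086}
top [[379.6, 0.0, 282.7], [0.0, 379.6, 213.9], [0.0, 0.0, 1.0]] [[0.004, -0.999, 0.038, 0.127], [0.992, 0.009, 0.127, -0.5], [-0.127, 0.037, 0.991, -0.903], [0.0, 0.0, 0.0, 1.0]] ['frame', 'camera_matrix', 'view']
side [[461.4, 0.0, 275.2], [0.0, 461.4, 218.7], [0.0, 0.0, 1.0]] [[0.822, -0.569, 0.013, -0.31], [0.389, 0.578, 0.718, -0.305], [-0.416, -0.585, 0.696, -0.685], [0.0, 0.0, 0.0, 1.0]] ['frame', 'camera_matrix', 'view']
```

View pics/top0.png

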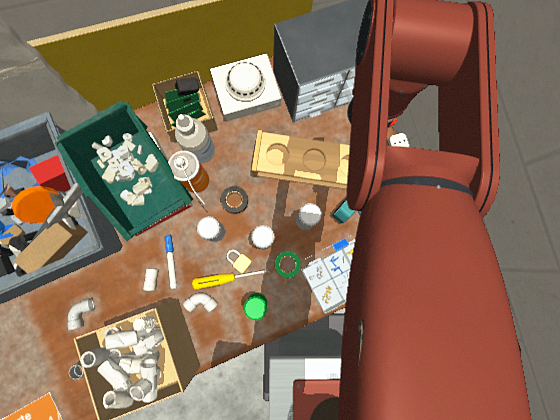

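View pics/side0.png

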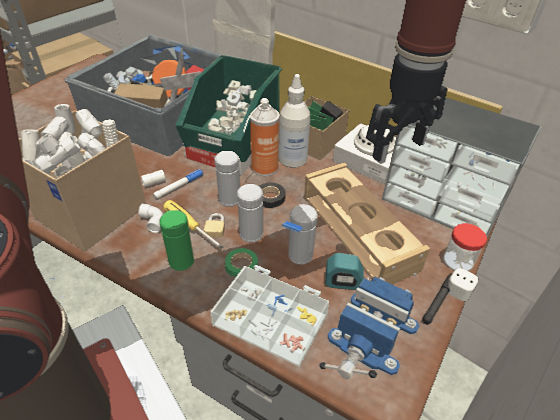

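```bash
python3 - <<'E'
import cv2, numpy as np, pickle
d=pickle.load(open("s0.pkl","rb"))
t=d["top"]["frame"][120:270,180:370,::-1]; s=d["side"]["frame"][140:290,200:440,::-1]
a=cv2.resize(t,None,fx=2,fy=2,interpolation=cv2.INTER_CUBIC); b=cv2.resize(s,None,fx=2,fy=2,interpolation=cv2.INTER_CUBIC)
o=np.zeros((600,480,3),np.uint8);o[:300,:380]=a;o[300:]=b
cv2.imwrite("pics/crop1.png",cv2.resize(o,None,fx=1,fy=1))
E
```

```text
(no output)
```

View pics/crop1.png

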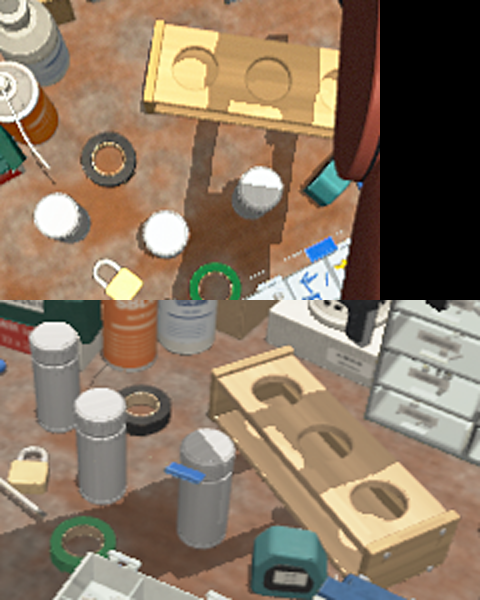

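```bash
cat > h.py <<'E'
import numpy as np, cv2
def ray(c,p):
    K,V=c["camera_matrix"],c["view"]; r=np.linalg.inv(K)@[p[0],p[1],1]
    R,t=V[:3,:3],V[:3,3]; return -R.T@t, R.T@np.array([r[0],-r[1],-r[2]])
def plane(c,p,z):
    o,d=ray(c,p); return o+d*(z-o[2])/d[2]
def tri(c1,p1,c2,p2):
    o1,d1=ray(c1,p1);o2,d2=ray(c2,p2);d1/=np.linalg.norm(d1);d2/=np.linalg.norm(d2)
    s,*_=np.linalg.lstsq(np.c_[d1,-d2],o2-o1,rcond=None); a=o1+s[0]*d1;b=o2+s[1]*d2
    return (a+b)/2,np.linalg.norm(a-b)
def proj(c,P):
    V=c["view"];q=V[:3,:3]@np.asarray(P,float)+V[:3,3]; u=c["camera_matrix"]@[q[0],-q[1],-q[2]]; return u[:2]/u[2]
def ring(c,P,r,n=24):
    return np.array([proj(c,np.add(P,[r*np.cos(a),r*np.sin(a),0])) for a in np.linspace(0,2*np.pi,n)])
E
python3 - <<'E'
from h import *; import pickle
d=pickle.load(open("s0.pkl","rb")); T,S=d["top"],d["side"]
for n,a,b in [("A",(209,228),(227.5,159)),("B",(262.5,236.5),(250.5,192)),("C",(310,213.5),(304,213.5)),("w1",(277.5,154.5),(338.5,186.5)),("w2",(314.5,159),(362.5,210.5)),("blue",(341,244),(292,226)),("tmeas",(345,210),(347,257))]:
    p,e=tri(T,a,S,b); print(n,p.round(4),round(e,4))
print(plane(S,(390,240),.064))
# refine by contours of bright tops
g=cv2.cvtColor(T["frame"],cv2.COLOR_RGB2HSV)
m=((g[...,1]<40)&(g[...,2]>200)).astype(np.uint8)
for c in cv2.findContours(m,0,1)[0]:
    if cv2.contourArea(c)>150:
        e=cv2.fitEllipse(c); 
        if 190<e[0][0]<330 and 190<e[0][1]<260: print(np.round(e[0],1),np.round(e[1],1))
E
```

```text
A [0.4559 0.2946 0.1157] 0.002
B [0.4379 0.1768 0.1176] 0.0021
C [0.4892 0.072  0.116 ] 0.0
w1 [0.6404 0.1437 0.0595] 0.0012
w2 [0.6286 0.0547 0.0642] 0.0002
blue [0.4181 0.0145 0.1711] 0.0018
tmeas [ 0.5107 -0.0211  0.0674] 0.0147
[ 0.61625714 -0.03554245  0.064     ]
[262.5 236. ] [20.8 21.1]
[207.7 227.2] [20.6 21.6]
```

```bash
python3 - <<'E'
from h import *; import pickle
d=pickle.load(open("s0.pkl","rb")); T,S=d["top"],d["side"]
for n,a,b,z in [("A",(208.3,227.6),(227.5,159),.12),("B",(262.5,236.2),(250.5,192),.12),("C",(310,213.5),(304,213.5),.12),("w1",(277.5,154.5),(338.5,186.5),.064),("w2",(314.5,159),(362.5,210.5),.064),("lid",(305,257),(0,0),.17),("lid",(352,237),(0,0),.17)]:
    print(n,plane(T,a,z).round(4),plane(S,b,z).round(4))
for n,a,b in [("nozzleO",(183,160),(264,103)),("nozzleW",(186,121),(297,80))]: print(n,tri(T,a,S,b))
o=[]
for c,pts in ((T,((180,120),(370,270))),(S,((200,140),(440,290)))):
    (x0,y0),(x1,y1)=pts; im=cv2.resize(c["frame"][y0:y1,x0:x1,::-1],None,fx=3 if c is S else 3,fy=3,interpolation=cv2.INTER_CUBIC)
    for P,r in (((.456,.294,.12),.025),((.438,.177,.12),.025),((.489,.072,.12),.025),((.640,.1437,.064),.027),((.6284,.0545,.064),.027),((.6168,-.0347,.064),.027)):
        q=((ring(c,P,r)-[x0,y0]+.5)*3-.5).round().astype(np.int32); cv2.polylines(im,[q],True,(0,0,255),1)
    o.append(im)
im=np.zeros((900,720,3),np.uint8);im[:450,:570]=o[0];im[450:]=o[1]
cv2.imwrite("pics/ov.png",cv2.resize(im,(480,600),interpolation=cv2.INTER_AREA)); cv2.imwrite("pics/ovs.png",o[1])
E
```

```text
A [0.4556 0.2959 0.12  ] [0.4541 0.289  0.12  ]
B [0.4375 0.1773 0.12  ] [0.4374 0.1739 0.12  ]
C [0.4886 0.0724 0.12  ] [0.4864 0.0688 0.12  ]
w1 [0.6386 0.1441 0.064 ] [0.6372 0.1397 0.064 ]
w2 [0.6288 0.0546 0.064 ] [0.6287 0.0549 0.064 ]
lid [0.3918 0.0888 0.17  ] [0.2484 1.3462 0.17  ]
lid [ 0.4336 -0.0094  0.17  ] [0.2484 1.3462 0.17  ]
nozzleO (array([0.58634297, 0.34359576, 0.18260983]), np.float64(0.007198156599667999))
nozzleW (array([0.65886912, 0.33002174, 0.22123893]), np.float64(0.00024611164130266947))
```

View pics/ovs.png

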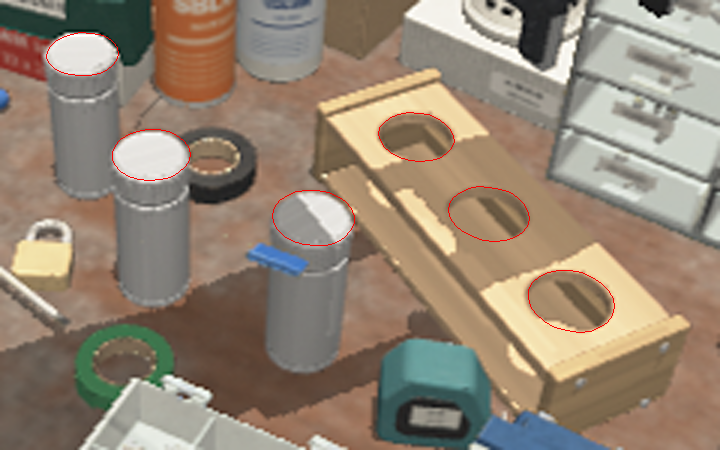

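Candidates: three grey tins at top-view pixels (209,228), (262,236), (310,214). The green cylinder at (255,306) and the spray and white bottles at (185,160) and (190,130) don't match the description. The overlay confirms the three grey tins and all three wells. A clear lid stands at about z=0.17, near (0.41, 0.03). I'll start with tin C at (0.488, 0.072).

{"fn": "send_rows", "kwargs": {"series": [0,0,0,0.048,-0.0907,0,1,0,0,0,0.048,-0.0907,0,1,0,0,0,0.048,-0.0907,0,1,0,0,0,0.048,-0.0907,0,1,0,0,0,0.048,-0.0907,0,1,0,0,0,0,0,0.05,1,0,0,0,0,0,0.05,1,0,0,0,0,0,0,1], "newtons": 60}}

```text
clock: 0.9
eef_pos: [0.4875, 0.0717, 0.1981]
tcp_rot: [0.707, 0.707, -0.002, -0.002]
ft_force: [-1.0, 0.5, 0.8]
grip_width: 0.0857
grasp_force: 0.0
```

{"fn": "send_rows", "kwargs": {"series": [0,0,0,0,0,0.06,1,0,0,0,0,0,0.06,1,0,0,0,0,0,0.06,1,0,0,0,0,0,0.06,1,0,0,0,0,0,0.06,1,0,0,0,0,0,0.06,1,0,0,0,0,0,0.06,1,0,0,0,0,0,0,1]}}

```text
clock: 1.7
eef_pos: [0.4871, 0.0714, 0.0723]
tcp_rot: [0.707, 0.707, -0.002, -0.002]
ft_force: [-0.3, -0.3, -0.2]
grip_width: 0.0856
grasp_force: 0.0
```

```bash
python3 - <<'E'
from h import *; from workcell import cams
o=[]
for n,(x0,y0) in (("top",(230,130)),("side",(230,110))):
    c=cams.snapshot(n); o.append(cv2.resize(c["frame"][y0:y0+180,x0:x0+130,::-1],None,fx=3,fy=3,interpolation=cv2.INTER_CUBIC))
cv2.imwrite("pics/graspC.png",np.hstack(o))
E
```

```text
(no output)
```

View pics/graspC.png

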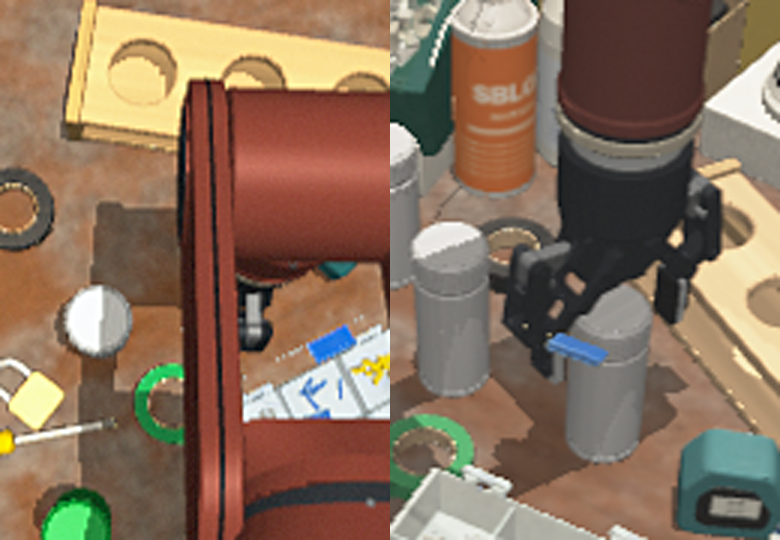

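The side crop shows the tin, about pixel (430,235) in the full frame, centred between the open fingers and clear of the lid. I'll close on it and heft it.

{"fn": "send_rows", "kwargs": {"series": [0,0,0,0,0,0,0.5,0,0,0,0,0,0,0.3,0,0,0,0,0,0,0.3,0,0,0,0,0,0,0.3,0,0,0,0,0,0,0.3,0,0,0,0,0,0,0.3,0,0,0,0,0,0,0.3], "newtons": 60}}

```text
clock: 2.5
eef_pos: [0.4895, 0.072, 0.0767]
tcp_rot: [0.707, 0.707, 0.0, 0.001]
ft_force: [-2.2, -0.2, 4.2]
grip_width: 0.0491
grasp_force: 61.4
```

{"fn": "send_rows", "kwargs": {"series": [0,0,0,0,0,-0.02,0.3,0,0,0,0,0,-0.05,0.3,0,0,0,0,0,-0.07,0.3,0,0,0,0,0,-0.06,0.3,0,0,0,0,0,0,0.3,0,0,0,0,0,0,0.3,0,0,0,0,0,0,0.3,0,0,0,0,0,0,0.3]}}

```text
clock: 3.3
eef_pos: [0.488, 0.072, 0.134]
tcp_rot: [0.707, 0.707, -0.001, -0.001]
ft_force: [0.1, -0.2, -3.1]
grip_width: 0.0493
grasp_force: 62.5
```

```bash
python3 - <<'E'
from workcell import manip,cams
import cv2
s=manip.observe(); print(s["ft_force"],s["eef_pos"],s["tau"],s["grip_width"]);
c=cams.snapshot("side");s=manip.observe(); print(s["ft_force"]); cv2.imwrite("pics/l1.png",c["frame"][:,:,::-1])
E
```

```text
[ 0.06255578 -0.2394228  -3.06022513] [0.48799168 0.07200315 0.13398963] [ 7.35313195e-03 -3.71701527e+01 -3.70720375e+01 -1.69288080e-05
  2.32281069e-03  5.46824879e-05] 0.04925840660756304
[-0.5791022   0.35401041 -2.01823796]
```

Tin C weighs about 0.25–0.3 kg. Since the heaviest must be at least 0.45 kg, C is one of the lighter ones, and I'll take it over well_2.

{"fn": "send_rows", "kwargs": {"series": [0,0,0,0,0,-0.06,0.3,0,0,0,0,0,-0.08,0.3,0,0,0,0,0.04,-0.06,0.3,0,0,0,-0.01,0.09,-0.02,0.3,0,0,0,-0.015,0.1,0,0.3,0,0,0,-0.015,0.1,0,0.3,0,0,0,-0.015,0.09,0,0.3,0,0,0,0,0.05,0,0.3,0,0,0,0,0,0,0.3,0,0,0,0,0,0,0.3]}}

```text
clock: 4.35
eef_pos: [0.6291, 0.0555, 0.2]
tcp_rot: [0.707, 0.707, -0.001, -0.001]
ft_force: [-0.3, -0.4, -1.7]
grip_width: 0.0497
grasp_force: 63.3
```

```bash
python3 - <<'E'
from h import *; from workcell import manip,cams
s=manip.observe(); print(s["ft_force"].round(2),s["eef_pos"].round(4),s["tcp_rot"].round(4))
c=cams.snapshot("side"); x0,y0=300,90; im=cv2.resize(c["frame"][y0:y0+150,x0:x0+130,::-1],None,fx=4,fy=4,interpolation=cv2.INTER_CUBIC)
cv2.imwrite("pics/l2raw.png",c["frame"][:,:,::-1])
e=s["eef_pos"]; zb=e[2]-.075
for P,r in (((.6284,.0545,.064),.027),((e[0],e[1],zb),.025),((e[0],e[1],zb+.098),.025)):
    q=((ring(c,P,r)-[x0,y0]+.5)*4-.5).round().astype(np.int32); cv2.polylines(im,[q],True,(0,0,255),1)
cv2.imwrite("pics/l2.png",im)
E
```

```text
[-0.33 -0.45 -1.73] [0.6291 0.0555 0.2   ] [ 0.7071  0.7071 -0.0008 -0.0009]
```

View pics/l2.png

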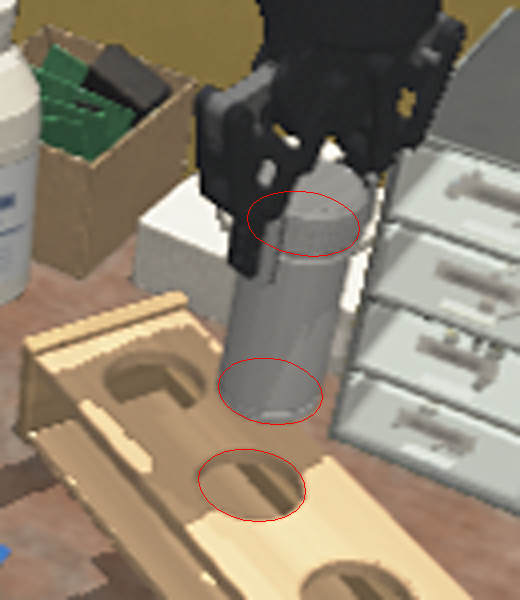

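{"fn": "send_rows", "kwargs": {"series": [0,0,0,0,0,0.06,0.3,0,0,0,0,0,0.06,0.3,0,0,0,0,0,0.06,0.3,0,0,0,0,0,0.03,0.3,0,0,0,0,0,0.02,0.3,0,0,0,0,0,0.02,0.3]}}

```text
clock: 5.0
eef_pos: [0.6301, 0.0556, 0.1267]
tcp_rot: [0.707, 0.707, 0.0, 0.0]
ft_force: [-0.8, 0.5, -2.4]
grip_width: 0.0492
grasp_force: 63.5
```

{"fn": "send_rows", "kwargs": {"series": [0,0,0,0,0,0.03,0.3,0,0,0,0,0,0.03,0.3,0,0,0,0,0,0.03,0.3,0,0,0,0,0,0.02,0.3,0,0,0,0,0,0,0.3]}}

```text
clock: 5.5
eef_pos: [0.629, 0.0555, 0.0917]
tcp_rot: [0.707, 0.707, -0.001, -0.001]
ft_force: [-0.5, -0.1, -2.4]
grip_width: 0.0495
grasp_force: 63.5
```

{"fn": "send_rows", "kwargs": {"series": [0,0,0,0,0,0.01,0.3,0,0,0,0,0,0.007,0.3,0,0,0,0,0,0,0.3]}}

```text
clock: 5.8
eef_pos: [0.6299, 0.0555, 0.0881]
tcp_rot: [0.707, 0.707, -0.0, -0.0]
ft_force: [0.7, -1.0, -1.7]
grip_width: 0.0496
grasp_force: 63.5
```

{"fn": "send_rows", "kwargs": {"series": [0,0,0,0,0,0.008,0.3,0,0,0,0,0,0.006,0.3,0,0,0,0,0,0,0.3]}}

```text
clock: 6.1
eef_pos: [0.6305, 0.0555, 0.0857]
tcp_rot: [0.707, 0.707, 0.0, 0.0]
ft_force: [-3.1, -0.1, 6.1]
grip_width: 0.0499
grasp_force: 64.3
```

Contact came at TCP z≈0.086, which is where full seating was expected, so I'll release and retreat.

{"fn": "send_rows", "kwargs": {"series": [0,0,0,0,0,0,0.65,0,0,0,0,0,0,0.8,0,0,0,0,0,0,1,0,0,0,0,0,0,1,0,0,0,0,0,-0.05,1,0,0,0,0,0,-0.1,1,0,0,0,0,0,-0.1,1,0,0,0,0,0,-0.12,1,0,0,0,0,0,-0.1,1]}}

```text
clock: 7.0
eef_pos: [0.6304, 0.0555, 0.2284]
tcp_rot: [0.707, 0.707, 0.001, 0.001]
ft_force: [1.1, -0.1, 0.4]
grip_width: 0.0852
grasp_force: 0.0
```

```bash
python3 - <<'E'
from h import *; from workcell import manip,cams
s=manip.observe(); print(s["ft_force"].round(2),s["eef_pos"].round(4))
c=cams.snapshot("side"); x0,y0=200,90; im=cv2.resize(c["frame"][y0:y0+180,x0:x0+240,::-1],None,fx=3,fy=3,interpolation=cv2.INTER_CUBIC)
for P,r in (((.6284,.0545,.129),.025),((.438,.176,.12),.025),((.640,.1437,.064),.027)):
    q=((ring(c,P,r)-[x0,y0]+.5)*3-.5).round().astype(np.int32); cv2.polylines(im,[q],True,(0,0,255),1)
cv2.imwrite("pics/l3.png",im)
E
```

```text
[ 1.09 -0.08  0.43] [0.6304 0.0555 0.2284]
```

View pics/l3.png

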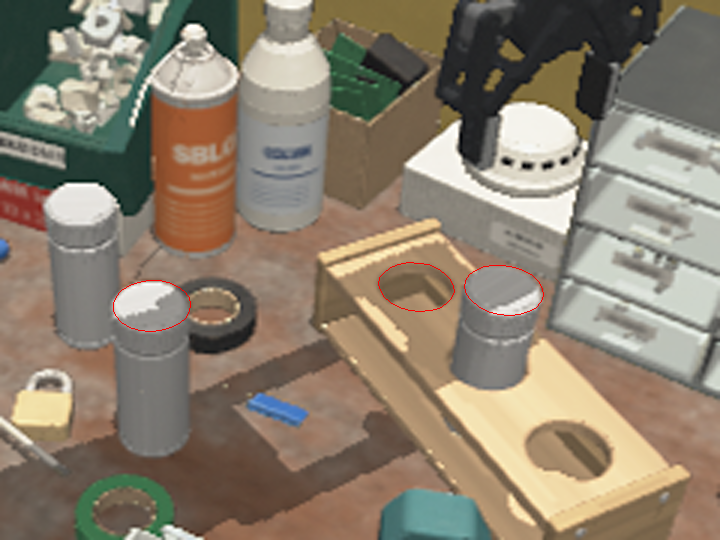

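Tin C is seated: its top matches the predicted ring at z=0.129. Next is tin B at (0.438, 0.176).

{"fn": "send_rows", "kwargs": {"series": [0,0,0,0.067,-0.106,0,1,0,0,0,0.067,-0.106,0,1,0,0,0,0.067,-0.106,0,1,0,0,0,0.067,-0.106,0,1,0,0,0,0.067,-0.106,0,1,0,0,0,0.067,-0.106,0,1,0,0,0,0,0,0.07,1,0,0,0,0,0,0,1]}}

```text
clock: 7.85
eef_pos: [0.4373, 0.1764, 0.2029]
tcp_rot: [0.707, 0.708, -0.001, -0.001]
ft_force: [0.0, 0.2, 0.6]
grip_width: 0.0857
grasp_force: 0.0
```

{"fn": "send_rows", "kwargs": {"series": [0,0,0,0,0,0.07,1,0,0,0,0,0,0.07,1,0,0,0,0,0,0.07,1,0,0,0,0,0,0.07,1,0,0,0,0,0,0.07,1,0,0,0,0,0,0.06,1,0,0,0,0,0,0.02,1,0,0,0,0,0,0,1]}}

```text
clock: 8.65
eef_pos: [0.4392, 0.1757, 0.0749]
tcp_rot: [0.707, 0.707, -0.001, -0.0]
ft_force: [0.4, -0.5, 0.4]
grip_width: 0.0855
grasp_force: 0.0
```

{"fn": "send_rows", "kwargs": {"series": [0,0,0,0,0,0,0.5,0,0,0,0,0,0,0.3,0,0,0,0,0,0,0.3,0,0,0,0,0,0,0.3,0,0,0,0,0,0,0.3,0,0,0,0,0,0,0.3,0,0,0,0,0,0,0.3], "newtons": 60}}

```text
clock: 9.35
eef_pos: [0.4393, 0.1763, 0.0764]
tcp_rot: [0.707, 0.707, 0.0, 0.0]
ft_force: [-3.7, -0.8, 7.8]
grip_width: 0.0493
grasp_force: 61.6
```

{"fn": "send_rows", "kwargs": {"series": [0,0,0,0,0,-0.02,0.3,0,0,0,0,0,-0.05,0.3,0,0,0,0,0,-0.07,0.3,0,0,0,0,0,-0.06,0.3,0,0,0,0,0,0,0.3,0,0,0,0,0,0,0.3,0,0,0,0,0,0,0.3,0,0,0,0,0,0,0.3]}}

```text
clock: 10.15
eef_pos: [0.4379, 0.1758, 0.1334]
tcp_rot: [0.707, 0.707, -0.001, -0.001]
ft_force: [-0.1, -0.1, -8.7]
grip_width: 0.0491
grasp_force: 64.7
```

{"fn": "send_rows", "kwargs": {"series": [0,0,0,0,0,0,0.3,0,0,0,0,0,0,0.3]}}

```text
clock: 10.35
eef_pos: [0.4388, 0.176, 0.1344]
tcp_rot: [0.707, 0.707, -0.0, -0.0]
ft_force: [-0.5, -0.1, -9.7]
grip_width: 0.0495
grasp_force: 64.7
```

Tin B weighs about 9.2 N, or 0.93 kg. That's over 0.65 kg, so it's the heaviest. I'll set it back down in the same place and stow A.

{"fn": "send_rows", "kwargs": {"series": [0,0,0,0,0,0.06,0.3,0,0,0,0,0,0.06,0.3,0,0,0,0,0,0.04,0.3,0,0,0,0,0,0.015,0.3,0,0,0,0,0,0.01,0.3,0,0,0,0,0,0,0.3]}}

```text
clock: 10.95
eef_pos: [0.4394, 0.1762, 0.0797]
tcp_rot: [0.707, 0.707, 0.0, 0.0]
ft_force: [0.5, -1.1, -8.8]
grip_width: 0.0492
grasp_force: 65.0
```

{"fn": "send_rows", "kwargs": {"series": [0,0,0,0,0,0.008,0.3,0,0,0,0,0,0.006,0.3,0,0,0,0,0,0,0.3,0,0,0,0,0,0,0.3]}}

```text
clock: 11.35
eef_pos: [0.4399, 0.1763, 0.0764]
tcp_rot: [0.707, 0.707, 0.001, 0.0]
ft_force: [-2.7, -1.7, 1.9]
grip_width: 0.0493
grasp_force: 66.1
```

{"fn": "send_rows", "kwargs": {"series": [0,0,0,0,0,0,0.65,0,0,0,0,0,0,0.8,0,0,0,0,0,0,1,0,0,0,0,0,0,1,0,0,0,0,0,-0.05,1,0,0,0,0,0,-0.1,1,0,0,0,0,0,-0.1,1,0,0,0,0,0,-0.1,1,0,0,0,0,0,-0.1,1]}}

```text
clock: 12.25
eef_pos: [0.4391, 0.1761, 0.2116]
tcp_rot: [0.707, 0.707, 0.0, 0.0]
ft_force: [0.3, 1.3, 0.6]
grip_width: 0.0853
grasp_force: 0.0
```

{"fn": "send_rows", "kwargs": {"series": [0,0,0,0.098,0.014,0,1,0,0,0,0.098,0.014,0,1,0,0,0,0.098,0.014,0,1,0,0,0,0.098,0.014,0,1,0,0,0,0,0,0,1]}}

```text
clock: 12.75
eef_pos: [0.4561, 0.2965, 0.2104]
tcp_rot: [0.706, 0.708, 0.001, -0.0]
ft_force: [0.2, -0.3, 0.9]
grip_width: 0.0854
grasp_force: 0.0
```

```bash
python3 - <<'E'
from h import *; from workcell import manip,cams
s=manip.observe(); print(s["ft_force"].round(2),s["eef_pos"].round(4))
c=cams.snapshot("side"); x0,y0=170,70; im=cv2.resize(c["frame"][y0:y0+200,x0:x0+200,::-1],None,fx=3,fy=3,interpolation=cv2.INTER_CUBIC)
e=s["eef_pos"]
for P,r in (((e[0],e[1],0.12),.025),((e[0],e[1],0),.025),((.438,.176,.12),.025)):
    q=((ring(c,P,r)-[x0,y0]+.5)*3-.5).round().astype(np.int32); cv2.polylines(im,[q],True,(0,0,255),1)
cv2.imwrite("pics/l4.png",im)
E
```

```text
[ 0.25 -0.29  0.92] [0.4561 0.2965 0.2104]
```

View pics/l4.png

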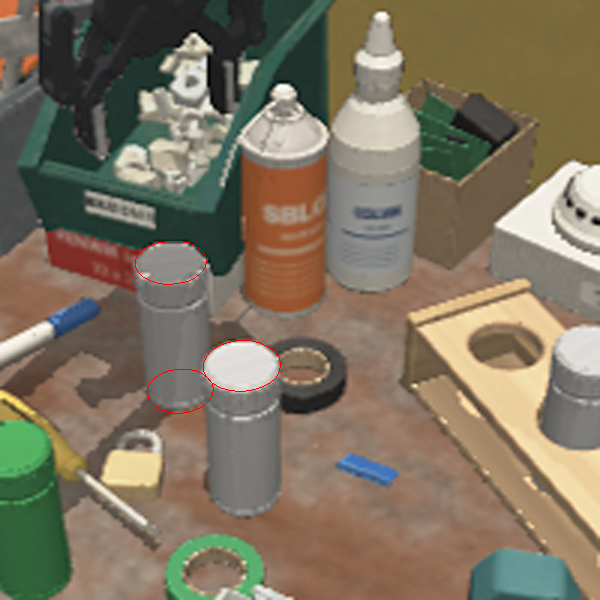

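```bash
python3 - <<'E'
from h import *; import pickle
d=pickle.load(open("s0.pkl","rb")); T,S=d["top"],d["side"]
print("floor corner",plane(S,(241,174),0),plane(S,(186,153),0))
for z in (0,.06,.1,.14): print(z,plane(T,(189,206),z).round(3),plane(T,(131,236),z).round(3),plane(S,(177,125),z).round(3))
E
```

```text
floor corner [0.52637022 0.36156215 0.        ] [0.45494702 0.51185572 0.        ]
0 [0.521 0.365 0.   ] [0.444 0.504 0.   ] [0.493 0.642 0.   ]
0.06 [0.512 0.352 0.06 ] [0.44  0.483 0.06 ] [0.459 0.552 0.06 ]
0.1 [0.506 0.344 0.1  ] [0.437 0.469 0.1  ] [0.435 0.493 0.1  ]
0.14 [0.5   0.335 0.14 ] [0.435 0.454 0.14 ] [0.412 0.433 0.14 ]
```

{"fn": "send_rows", "kwargs": {"series": [0,0,0,-0.005,0,0.06,1,0,0,0,0,0,0.07,1,0,0,0,0,0,0.07,1,0,0,0,0,0,0.07,1,0,0,0,0,0,0.05,1,0,0,0,0,0,0,1]}}

```text
clock: 13.4
eef_pos: [0.4543, 0.2907, 0.1119]
tcp_rot: [0.707, 0.707, -0.002, -0.001]
ft_force: [-0.0, 0.0, -0.6]
grip_width: 0.0853
grasp_force: 0.0
```

{"fn": "send_rows", "kwargs": {"series": [0,0,0,0,0,0.05,1,0,0,0,0,0,0.05,1,0,0,0,0,0,0.03,1,0,0,0,0,0,0,1]}}

```text
clock: 13.8
eef_pos: [0.4547, 0.2916, 0.0734]
tcp_rot: [0.707, 0.707, -0.002, -0.001]
ft_force: [-0.5, -0.4, 0.2]
grip_width: 0.0856
grasp_force: 0.0
```

{"fn": "send_rows", "kwargs": {"series": [0,0,0,0.009,0,0,1,0,0,0,0,0,0,1,0,0,0,0,0,0,0.5,0,0,0,0,0,0,0.3,0,0,0,0,0,0,0.3,0,0,0,0,0,0,0.3,0,0,0,0,0,0,0.3,0,0,0,0,0,0,0.3,0,0,0,0,0,0,0.3], "newtons": 60}}

```text
clock: 14.7
eef_pos: [0.4563, 0.2952, 0.076]
tcp_rot: [0.707, 0.707, 0.001, 0.0]
ft_force: [-2.0, 0.1, 5.7]
grip_width: 0.0493
grasp_force: 63.1
```

{"fn": "send_rows", "kwargs": {"series": [0,0,0,0,0,-0.02,0.3,0,0,0,0,0,-0.05,0.3,0,0,0,0,0,-0.07,0.3,0,0,0,0,0,-0.06,0.3,0,0,0,0,0,0,0.3,0,0,0,0,0,0,0.3,0,0,0,0,0,0,0.3,0,0,0,0,0,0,0.3]}}

```text
clock: 15.5
eef_pos: [0.455, 0.2945, 0.1339]
tcp_rot: [0.707, 0.707, -0.001, -0.0]
ft_force: [0.4, -0.0, -2.5]
grip_width: 0.0491
grasp_force: 62.8
```

{"fn": "send_rows", "kwargs": {"series": [0,0,0,0,0,0,0.3,0,0,0,0,0,0,0.3]}}

```text
clock: 15.7
eef_pos: [0.4556, 0.2947, 0.1346]
tcp_rot: [0.707, 0.707, -0.001, -0.0]
ft_force: [-1.2, 0.4, -2.7]
grip_width: 0.0492
grasp_force: 62.8
```

Tin A weighs about 2.6 N, so it's light too. It goes to well_1.

{"fn": "send_rows", "kwargs": {"series": [0,0,0,0,0,-0.06,0.3,0,0,0,0,0,-0.09,0.3,0,0,0,-0.02,0.025,-0.07,0.3,0,0,0,-0.09,0.11,0,0.3,0,0,0,-0.1,0.12,0,0.3,0,0,0,-0.1,0.12,0,0.3,0,0,0,-0.1,0.12,0,0.3,0,0,0,-0.06,0.08,0,0.3,0,0,0,-0.032,0.04,0,0.3,0,0,0,0,0,0,0.3]}}

```text
clock: 16.7
eef_pos: [0.6414, 0.1427, 0.2006]
tcp_rot: [0.708, 0.706, -0.0, -0.0]
ft_force: [0.2, -0.3, -2.7]
grip_width: 0.0492
grasp_force: 64.8
```

{"fn": "send_rows", "kwargs": {"series": [0,0,0,0,0,0,0.3,0,0,0,0,0,0,0.3]}}

```text
clock: 16.9
eef_pos: [0.6393, 0.1456, 0.2011]
tcp_rot: [0.707, 0.708, -0.0, -0.001]
ft_force: [0.1, -1.1, -3.5]
grip_width: 0.0494
grasp_force: 64.8
```

```bash
python3 - <<'E'
from h import *; from workcell import manip,cams
s=manip.observe(); print(s["ft_force"].round(2),s["eef_pos"].round(4),s["tcp_rot"].round(4))
c=cams.snapshot("side"); x0,y0=280,60; im=cv2.resize(c["frame"][y0:y0+150,x0:x0+130,::-1],None,fx=4,fy=4,interpolation=cv2.INTER_CUBIC)
e=s["eef_pos"]; zb=e[2]-.076
for P,r in (((.6405,.144,.064),.027),((e[0],e[1],zb),.025),((e[0],e[1],zb+.098),.025)):
    q=((ring(c,P,r)-[x0,y0]+.5)*4-.5).round().astype(np.int32); cv2.polylines(im,[q],True,(0,0,255),1)
cv2.imwrite("pics/l5.png",im)
E
```

```text
[ 0.11 -1.05 -3.52] [0.6393 0.1456 0.2011] [ 7.066e-01  7.076e-01 -2.000e-04 -5.000e-04]
```

View pics/l5.png

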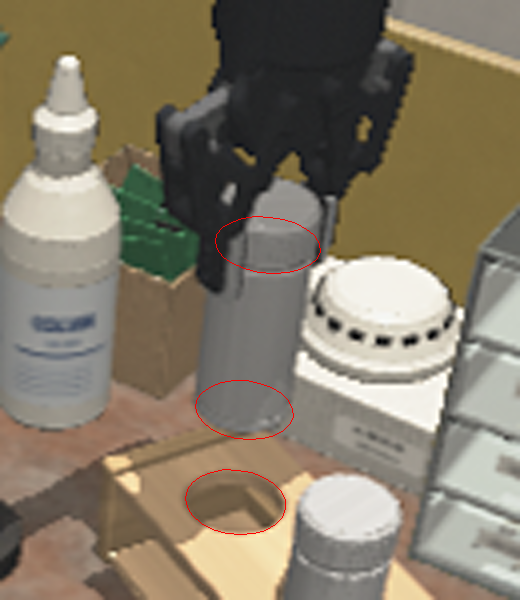

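{"fn": "send_rows", "kwargs": {"series": [0,0,0,0,0,0.06,0.3,0,0,0,0,0,0.06,0.3,0,0,0,0,0,0.06,0.3,0,0,0,0,0,0.03,0.3,0,0,0,0,0,0.02,0.3,0,0,0,0,0,0.02,0.3,0,0,0,0,0,0,0.3]}}

```text
clock: 17.65
eef_pos: [0.6401, 0.1445, 0.1266]
tcp_rot: [0.707, 0.707, -0.0, 0.0]
ft_force: [0.5, -2.7, -1.6]
grip_width: 0.0488
grasp_force: 65.2
```

{"fn": "send_rows", "kwargs": {"series": [0,0,0,-0.004,0,0,0.3,0,0,0,0,0,0.03,0.3,0,0,0,0,0,0.03,0.3,0,0,0,0,0,0.03,0.3,0,0,0,0,0,0.02,0.3,0,0,0,0,0,0,0.3]}}

```text
clock: 18.25
eef_pos: [0.6395, 0.143, 0.0913]
tcp_rot: [0.707, 0.707, -0.001, -0.001]
ft_force: [0.2, -0.8, -3.2]
grip_width: 0.0491
grasp_force: 65.0
```

{"fn": "send_rows", "kwargs": {"series": [0,0,0,0,0,0.01,0.3,0,0,0,0,0,0.01,0.3,0,0,0,0,0,0,0.3]}}

```text
clock: 18.55
eef_pos: [0.6403, 0.1431, 0.087]
tcp_rot: [0.707, 0.707, -0.0, -0.0]
ft_force: [-0.7, -0.7, -3.4]
grip_width: 0.0492
grasp_force: 65.0
```

{"fn": "send_rows", "kwargs": {"series": [0,0,0,0,0,0.008,0.3,0,0,0,0,0,0.004,0.3,0,0,0,0,0,0,0.3]}}

```text
clock: 18.85
eef_pos: [0.6409, 0.1432, 0.0851]
tcp_rot: [0.707, 0.707, 0.0, 0.0]
ft_force: [-3.1, -0.2, 4.2]
grip_width: 0.0492
grasp_force: 65.8
```

{"fn": "send_rows", "kwargs": {"series": [0,0,0,0,0,0,0.65,0,0,0,0,0,0,0.8,0,0,0,0,0,0,1,0,0,0,0,0,0,1,0,0,0,0,0,-0.05,1,0,0,0,0,0,-0.1,1,0,0,0,0,0,-0.1,1,0,0,0,0,0,-0.1,1,0,0,0,0,0,-0.1,1,0,0,0,0,0,0,1]}}

```text
clock: 19.85
eef_pos: [0.6436, 0.1435, 0.2263]
tcp_rot: [0.707, 0.707, 0.004, 0.003]
ft_force: [-0.4, -1.4, 0.2]
grip_width: 0.0855
grasp_force: 0.0
```

{"fn": "send_rows", "kwargs": {"series": [0,0,0,0.018,-0.11,0,1,0,0,0,0.018,-0.11,0,1,0,0,0,0.018,-0.11,0,1,0,0,0,0.018,-0.11,0,1,0,0,0,0.018,-0.11,0,1,0,0,0,0.018,-0.11,0,1,0,0,0,0,0,0,1,0,0,0,0,0,0,1]}}

```text
clock: 20.65
eef_pos: [0.4425, 0.1757, 0.2193]
tcp_rot: [0.707, 0.707, 0.001, 0.001]
ft_force: [1.0, -0.2, 0.6]
grip_width: 0.0855
grasp_force: 0.0
```

```bash
python3 - <<'E'
from h import *; from workcell import manip,cams
s=manip.observe(); print(s["ft_force"].round(2),s["eef_pos"].round(4))
c=cams.snapshot("side"); x0,y0=170,100; im=cv2.resize(c["frame"][y0:y0+185,x0:x0+260,::-1],None,fx=3,fy=3,interpolation=cv2.INTER_CUBIC)
e=s["eef_pos"]
for P in ((.6405,.144,.129),(.6284,.0545,.129),(e[0],e[1],.12),(e[0],e[1],0)):
    q=((ring(c,P,.025)-[x0,y0]+.5)*3-.5).round().astype(np.int32); cv2.polylines(im,[q],True,(0,0,255),1)
cv2.imwrite("pics/l6.png",im)
E
```

```text
[ 0.96 -0.22  0.58] [0.4425 0.1757 0.2193]
```

View pics/l6.png

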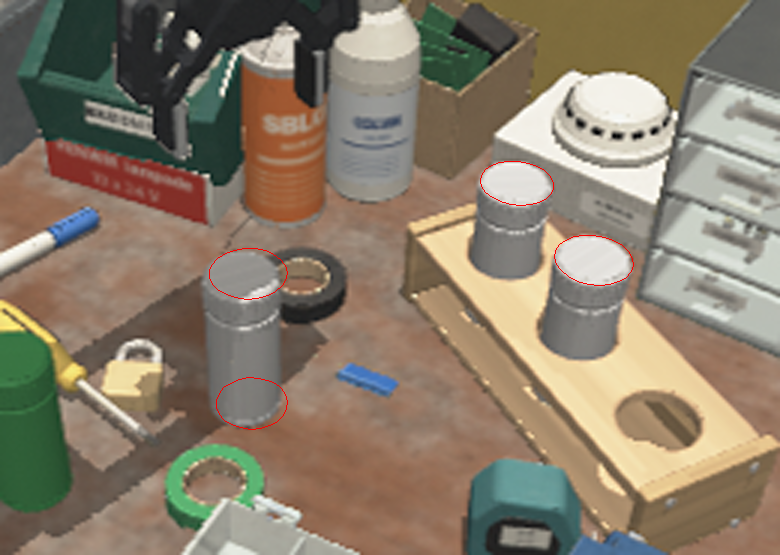

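Both light tins are seated, and their tops match the z=0.129 rings. Now I'll regrasp B.

{"fn": "send_rows", "kwargs": {"series": [0,0,0,0,-0.011,0.04,1,0,0,0,0,0,0.07,1,0,0,0,0,0,0.07,1,0,0,0,0,0,0.07,1,0,0,0,0,0,0.07,1,0,0,0,0,0,0.07,1,0,0,0,0,0,0.06,1,0,0,0,0,0,0.03,1,0,0,0,0,0,0,1]}}

```text
clock: 21.6
eef_pos: [0.438, 0.1749, 0.0727]
tcp_rot: [0.707, 0.707, -0.002, -0.001]
ft_force: [-0.0, -0.1, 0.3]
grip_width: 0.0855
grasp_force: 0.0
```

{"fn": "send_rows", "kwargs": {"series": [0,0,0,0,0,0,0.5,0,0,0,0,0,0,0.3,0,0,0,0,0,0,0.3,0,0,0,0,0,0,0.3,0,0,0,0,0,0,0.3,0,0,0,0,0,0,0.3,0,0,0,0,0,0,0.3], "newtons": 65}}

```text
clock: 22.3
eef_pos: [0.4395, 0.1757, 0.0759]
tcp_rot: [0.707, 0.707, 0.0, 0.0]
ft_force: [-3.3, 0.3, 4.8]
grip_width: 0.0492
grasp_force: 67.5
```

{"fn": "send_rows", "kwargs": {"series": [0,0,0,0,0,-0.02,0.3,0,0,0,0,0,-0.05,0.3,0,0,0,0,0,-0.08,0.3,0,0,0,0,0,-0.1,0.3,0,0,0,0,0,-0.1,0.3,0,0,0,0,0,-0.1,0.3,0,0,0,0,0,-0.1,0.3,0,0,0,0,0,-0.08,0.3,0,0,0,0,0,-0.05,0.3,0,0,0,0,0,-0.02,0.3]}}

```text
clock: 23.3
eef_pos: [0.4393, 0.1755, 0.2856]
tcp_rot: [0.707, 0.707, 0.0, 0.0]
ft_force: [0.2, -0.5, -8.9]
grip_width: 0.049
grasp_force: 69.9
```

{"fn": "send_rows", "kwargs": {"series": [0,0,0,0,0,0,0.3,0,0,0,0,0,0,0.3,0,0,0,0,0,0,0.3,0,0,0,0,0,0,0.3,0,0,0,0,0,0,0.3,0,0,0,0,0,0,0.3,0,0,0,0,0,0,0.3,0,0,0,0,0,0,0.3,0,0,0,0,0,0,0.3]}}

```text
clock: 24.2
eef_pos: [0.4392, 0.1755, 0.2847]
tcp_rot: [0.707, 0.707, 0.0, 0.0]
ft_force: [-0.1, -0.4, -8.8]
grip_width: 0.0493
grasp_force: 69.9
```

```bash
python3 - <<'E'
from workcell import manip
s=manip.observe(); print(s["joint_vel"].round(3),s["eef_pos"].round(4),s["ft_force"].round(1)); print(manip.finish_job())
E
```

```text
[ 0.002 -0.002 -0.001 -0.001 -0.    -0.   ] [0.4392 0.1755 0.2847] [-0.1 -0.4 -8.8]
the job is handed in; nothing more can be done
None
```

The job is handed in: the two light tins (both about 0.25–0.3 kg) are seated in well_1 and well_2, and the heaviest (about 0.9 kg) is held upright and still with its bottom about 21 cm above the bench, by the arm's readings; it took about 24 s.

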